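# Set the watch-case holder open on its catch

## Robot

A 6-joint arm with a two-finger parallel gripper is mounted at the origin on the work surface. World frame = base frame: x ahead of the robot, y to its left, z up, the work surface at z = 0. Lengths are in m, angles in rad, forces in N, time in s.
With the tool pointing down it reaches from about 0.35 to 0.725 m from the base axis. Payload 6 kg.
Tool frame: the origin (TCP) lies on the centre line of the jaws, within the pads' length; the fingertips stand 8 mm ahead of it and the grasp point (between the pads) lies 11 mm behind it; z points along the fingers, y is the direction in which the jaws open and shut (so a half turn about z gives the same grasp; the last joint's range is limited). The gripper opens to 85 mm and grips with 20 to 120 N. Pads are 22 mm wide; open, the fingers measure 114 mm over their backs; the gripper's body (76 mm by 85 mm) begins 54 mm behind the grasp point. The pads swing forward as they close: fully open they stand 13 mm farther back than shut.
Start: joints at [-0.768, 0.04, 0.085, 0, -1.615, -0.334], TCP at [0.271, -0.535, 0.239] pointing down, gripper open.
Joint ranges: [-2.56, 2.56], [-1.29, 2.01], [-1.08, 1.49], [-3.29, 1.98], [-2.81, -0.18], [-2.99, 2.99]. Speed limits (rad/s): [2.57, 2.57, 3.01, 3.14, 3.14, 3.14].

## Interface

Orientations are given as a rotation vector (axis times angle).
In Python, from rig import get_state, camera, sign_off gives the robot as it stands.
- The arm moves only by the shell command python3 -m jog 'ROWS' [FORCE]. ROWS is a JSON object of lists of equal length, an entry for each row: "twist": the turn, a rotation vector about the world's x, y, z in degrees, a list of three; "translation": the shift along the world's x, y, z in mm, a list of three; "gripper": the finger opening in mm, from 0 to 85.4. In form: {"twist": [[ax, ay, az], ...], "translation": [[tx, ty, tz], ...], "gripper": [gripper, ...]}. A call has 1 to 5 rows; each row is the pose to reach, as a shift and turn from the pose commanded when the call began; what a row does not reach only later rows make up. A row lasts 1/12 s, in which the tool goes at most 41.7 mm and 7.16 degrees, less where a joint would pass 70% of its speed; a pose out of reach is approached as far as the arm can. A call with a gripper value outside its range is refused whole. The fingers move at their own pace and stop on an object; FORCE is the grip in N (left out, the last holds). Time passes only in rows, so rows that repeat a pose let the fingers close. It gives the time, the measured TCP pose, the force and the opening at its end, in the units of the state.
- get_state(): the state, without advancing time (a new reading comes with each control period).
- camera(name): name is "scene" or "top" or "wrist"; returns a dict with "img" (400x640x3 uint8, blue, green, red), "fovy" (degrees; the focal length in pixels is half the picture's height over the tangent of half this angle, whatever the lens; pixels are square), "cx", "cy" (the principal point, pixels), "rvec" (rotation vector, rad) and "tvec" (3), from world to camera coordinates, as OpenCV has them. Camera axes: x right, y down, z forward; pixel columns grow to the right and rows downward; lengths in m; the calibration is good to about 2 mm. A picture is of the moment at which its call begins. There is no depth.
- sign_off(): hands the job in, once; it reports no verdict.
The state is a dict: "clock": time; "q": joint angles; "qvel": joint speeds; "joint_torque": joint torques, N m; "tool_pos": TCP position; "ee_rot": TCP orientation; "contact_force": force on the tool from outside, world axes, zero at the start; "ft_torque": the same for the moment, N m; "finger_gap": finger opening in m.
Only numpy, scipy, OpenCV 4.12 (cv2) and the standard library are available. Lean on these libraries where they do the work, as an engineer would, in place of code of your own. Each camera call takes 0.05 s, during which the arm holds its last target. There are 200 camera calls.

## Task

Open the watch-case holder ready for the next watch: with the fingertips, push the upright tab of its sprung jaw all the way back to the end stop and let go, so that the jaw springs part of the way back and stays latched half open on its catch. Only push the tab, do not grip it, and leave the watch, case back, loupe and blower where they lie.

Things in the scene. Friction and masses are not known exactly. Their poses are not given: they have to be found in the camera images.
- holder: Fixed watch-case holder on a black mat (mat top 3 mm above the bench): grey base 200 x 72 x 12 mm, at its -x end a fixed jaw (inner face x = -74 mm, pegs to z = 42 mm), at its +x end a block (top z = 36 mm), between them two steel rods with springs. Origin: centre of the base's underside. x points along the rods from fixed jaw to end block, the way the sliding jaw opens; y left, z up.
- tab_face (a point): Point on the front face of the sliding jaw's upright aluminium tab, mid-width, 10 mm below its top; at x -26, y 0, z 62 mm in the holder's frame when the jaw is closed; moves with the jaw. Push this face along the holder's +x. Tab: 37 mm wide (y), 8 mm thick, from z = 34 to 72 mm, a rib behind it. White pegs at its foot reach z = 42 mm and 13 mm out in front of the face.
- jaw (a joint): Travel of the sliding jaw along the holder's +x (m): 0 closed, 0.030 resting on the catch, 0.044 end stop. Its spring pushes back with 3 N at 0 and 8 N at the stop; lifting the catch takes about 1.5 N more between 0.014 and 0.022. Let go before the catch drops (about 0.031) it returns to 0; let go at the stop it springs back to 0.030 and stays.
- catch (a joint): Angle (rad) of the sprung catch, a dark steel pawl 76 mm long hinged on the +y side of the holder: 0 = nose down (at rest, and when holding the jaw), about 0.15 while the 6 mm stop pin on the jaw's side passes under the nose. It works by itself; no need to touch it.
- watch: Bystander: steel wristwatch head without bracelet, 40 mm across, 11 mm high, lying dial up. Origin: centre of its underside.
- caseback: Bystander: round steel case back, 33 mm across, 5 mm high, lying on the mat. Origin: centre of its underside.
- loupe: Bystander: black eye loupe standing on its wide end, 34 mm across, 32 mm high. Origin: centre of its underside.
- blower: Bystander: terracotta rubber dust blower lying on the mat, 98 mm long, 56 mm thick, its nozzle along its +x. Origin: on the mat under it, 45 mm from its round end.
Not all that is in view belongs to the job. What is shaped like the holder but red is not meant.

How it is judged:
By the outcome, as a careful person would: the job done as asked, in the order asked, and still so for the second after the job is handed in, with the robot touching nothing.
It also fails if it takes over 32 s, if anything falls off the work surface, if the arm or the gripper's body presses on something with over 40 N, if the wrist force passes 120 N, or if a joint passes its speed limit or range.

## Working session

There is one attempt and no reset: what is moved stays moved. The work goes in short steps, Python scripts to look and compute and a shell command to move; the robot and the scene stay as the last step left them, time stands still between calls to the robot, and variables do not carry over. Pictures are saved under pics/ and viewed, about 8 in all and at most 12, crops included, and the job is handed in when it is done.

```bash
mkdir -p pics; cat > h.py <<'E'
import numpy as np, cv2
from rig import get_state, camera, sign_off
def K(c):
    f=200/np.tan(np.radians(c["fovy"])/2); return np.array([[f,0,c["cx"]],[0,f,c["cy"]],[0,0,1]])
def ray(c,u,v):
    R=cv2.Rodrigues(np.array(c["rvec"],float))[0]; t=np.array(c["tvec"],float).ravel()
    return -R.T@t, R.T@np.linalg.inv(K(c))@np.array([u,v,1.])
def onz(c,u,v,z):
    o,d=ray(c,u,v); return o+d*(z-o[2])/d[2]
def proj(c,P):
    return cv2.projectPoints(np.array(P,float).reshape(-1,3),np.array(c["rvec"],float),np.array(c["tvec"],float),K(c),None)[0].reshape(-1,2)
E
python3 - <<'E'
from h import *
import pickle
for n in("top","scene"):
    c=camera(n); cv2.imwrite(f"pics/{n}0.png",c["img"]); pickle.dump(c,open(n+".pkl","wb"))
    print(n,c["fovy"],c["cx"],c["cy"],ray(c,320,200))
print(get_state())
E
```

```text
top 46.910860159442926 311.69383973018785 204.3381227094886 (array([0.39325339, 0.17417598, 1.23791608]), array([ 0.11447396, -0.01163257, -0.99356614]))
scene 57.602749249860885 313.1738193085408 202.96294647845474 (array([ 1.05439952, -0.03586863,  0.8995506 ]), array([-0.5257052 ,  0.22803539, -0.819788  ]))
{'clock': 0.1, 'q': array([-7.68283307e-01,  4.07466547e-02,  8.39243286e-02, -3.55969559e-04,
       -1.61549099e+00, -3.33748528e-01]), 'qvel': array([-0.00130268, -0.00134402,  0.00251964,  0.00094269,  0.0014708 ,
        0.00176021]), 'joint_torque': array([-4.83074706e-03, -3.69347334e+01,  3.48280656e+01,  6.95179448e+00,
       -4.59125120e-03, -2.19478426e-05]), 'tool_pos': array([ 0.27102714, -0.5349941 ,  0.23839937]), 'ee_rot': array([ 7.29514024e-01, -3.05518634e+00, -2.30874030e-03]), 'contact_force': array([ 0.4254893 , -0.77896828,  0.22006773]), 'ft_torque': array([-0.0385472 , -0.04958221, -0.00189396]), 'finger_gap': 0.0855103845876598}
```

View pics/top0.png

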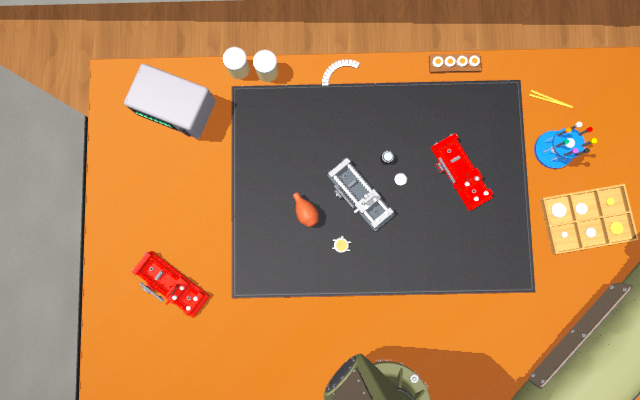

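View pics/scene0.png

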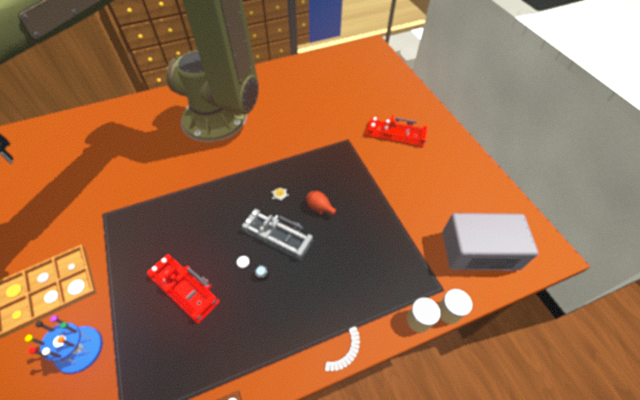

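Candidates: the grey holder at top px (361,194), a red one at (462,172) and a red one at (172,284). I choose the grey one and check it in a close crop.

```bash
python3 - <<'E'
from h import *
import pickle
t=pickle.load(open("top.pkl","rb"));s=pickle.load(open("scene.pkl","rb"))
a=cv2.resize(t["img"][150:240,320:405],None,fx=6,fy=6,interpolation=cv2.INTER_CUBIC)
b=cv2.resize(s["img"][200:265,235:320],None,fx=6,fy=6,interpolation=cv2.INTER_CUBIC)[:540]
a=a[:540,:400+110]; im=np.zeros((540+0,510,3),np.uint8); im[:a.shape[0],:a.shape[1]]=a
cv2.imwrite("pics/cropt.png",im)
cv2.imwrite("pics/crops.png",b)
m=((t["img"].max(2)>70)&(t["img"].max(2).astype(int)-t["img"].min(2)<50)).astype(np.uint8)[150:240,320:405]
n,l,st,ce=cv2.connectedComponentsWithStats(m);k=1+st[1:,4].argmax()
p=np.argwhere(l==k)[:,::-1]+[320,150]
print(st[k],ce[k]+[320,150],cv2.boxPoints(cv2.minAreaRect(p.astype(np.float32))))
for u,v in [(361,194)]: print(onz(t,u,v,.02))
E
```

```text
[   0    0   85   90 7370] [362.01519674 194.55834464] [[320. 150.]
 [404. 150.]
 [404. 239.]
 [320. 239.]]
[0.54734185 0.05050428 0.02      ]
```

View pics/cropt.png

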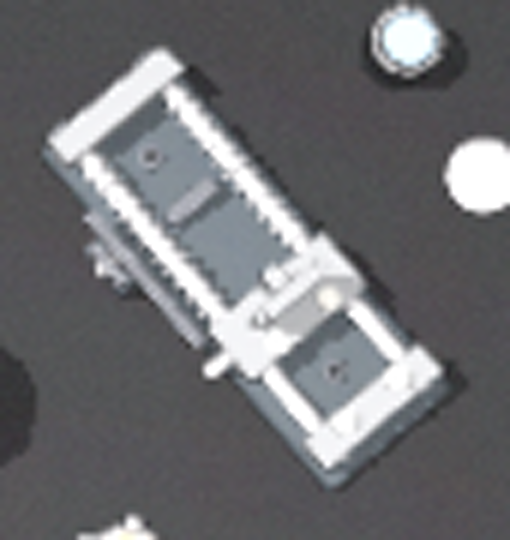

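View pics/crops.png

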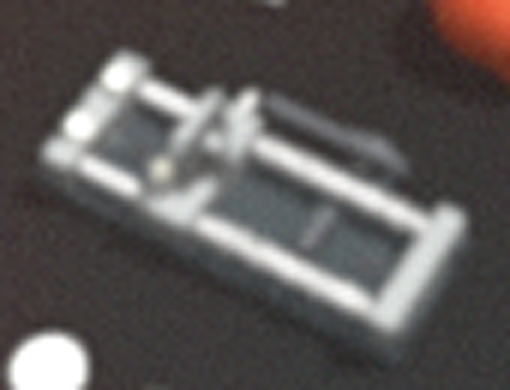

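The choice is confirmed: it is grey, the pawl is on the lower-left side, and the white fixed-jaw pegs are at the lower-right end in the top view. So holder +x points up-left in the top view. Next I compute its pose and overlay it.

```bash
cat >> h.py <<'E'
def T(o,yaw,P):
    P=np.array(P,float).reshape(-1,3)/1000;c,s=np.cos(yaw),np.sin(yaw)
    return P@np.array([[c,s,0],[-s,c,0],[0,0,1]])+np.array([o[0],o[1],.003])
E
python3 - <<'E'
from h import *
import pickle
t=pickle.load(open("top.pkl","rb"));s=pickle.load(open("scene.pkl","rb"))
f=lambda u,v,o:((u+.5)/6-.5+o[0],(v+.5)/6-.5+o[1])
def pose(c,pp,pm,side):
    a=onz(c,*pp,.003)[:2];b=onz(c,*pm,.003)[:2];d=a-b;y=np.arctan2(d[1],d[0])
    n=np.array([-np.sin(y),np.cos(y)]);return (a+b)/2-side*.036*n,y,np.linalg.norm(d)
A=pose(t,f(44,155,(320,150)),f(335,489,(320,150)),1)
B=pose(s,f(390,358,(235,200)),f(45,172,(235,200)),-1)
print(A,np.degrees(A[1]),B,np.degrees(B[1]))
ims=[]
for c,o,hw in((t,(320,150),(90,85)),(s,(235,200),(65,85))):
    im=cv2.resize(c["img"][o[1]:o[1]+hw[0],o[0]:o[0]+hw[1]],None,fx=6,fy=6,interpolation=cv2.INTER_CUBIC)
    def L(P,col):
        q=(proj(c,T(A[0],A[1],P))-o+.5)*6-.5
        cv2.polylines(im,[q.round().astype(int)],True,col,1)
    L([[-100,-36,0],[100,-36,0],[100,36,0],[-100,36,0]],(0,255,0))
    L([[-26,-18.5,34],[-26,18.5,34],[-26,18.5,72],[-26,-18.5,72]],(0,0,255))
    L([[-18,-18.5,72],[-18,18.5,72],[-26,18.5,72],[-26,-18.5,72]],(255,255,0))
    ims.append(im)
im=np.zeros((540,1020,3),np.uint8);im[:,:510]=ims[0];im[:390,510:]=ims[1]
cv2.imwrite("pics/ov.png",cv2.resize(im,(800,424)))
yaw=A[1]
print("tab",T(*A[:2],[-26,0,62]))
E
```

```text
(array([0.54833771, 0.04863136]), np.float64(0.6878069194600064), np.float64(0.19862876851621777)) 39.4084336049529 (array([0.54066334, 0.05697239]), np.float64(0.6566922073612467), np.float64(0.19284649913865656)) 37.62569192092933
tab [[0.52824907 0.03212541 0.065     ]]
```

View pics/ov.png

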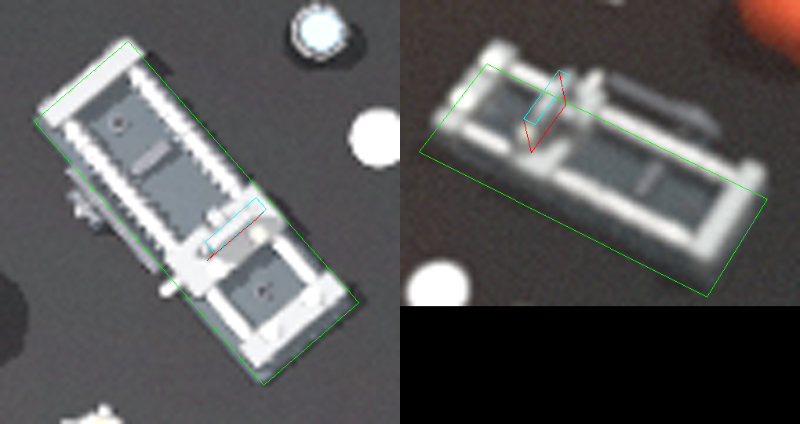

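The top view fits well: yaw 39.4°, tab face at (0.528, 0.032, 0.065). I'll approach with closed fingers turned +12.5° (finger sides face the tab), staying high.

```bash
python3 -m jog '{"twist":[[0,0,4],[0,0,8],[0,0,12.5],[0,0,12.5],[0,0,12.5]],"translation":[[15,35,0],[30,70,0],[45,105,0],[60,140,0],[75,175,0]],"gripper":[0,0,0,0,0]}' 20
python3 -m jog '{"twist":[[0,0,0],[0,0,0],[0,0,0],[0,0,0],[0,0,0]],"translation":[[15,35,0],[30,70,0],[45,105,0],[60,140,0],[75,175,0]],"gripper":[0,0,0,0,0]}'
python3 -m jog '{"twist":[[0,0,0],[0,0,0],[0,0,0],[0,0,0],[0,0,0]],"translation":[[15,35,0],[30,70,0],[45,105,0],[60,140,-10],[75,175,-20]],"gripper":[0,0,0,0,0]}'
```

```text
clock: 0.52
tool_pos: [0.3462, -0.3586, 0.2388]
ee_rot: [1.058, -2.958, -0.001]
contact_force: [1.0, 0.9, 0.6]
finger_gap: 0.0251
clock: 0.93
tool_pos: [0.4212, -0.1833, 0.2391]
ee_rot: [-1.058, 2.958, 0.0]
contact_force: [1.2, -1.4, 0.1]
finger_gap: 0.0001
clock: 1.35
tool_pos: [0.4966, -0.0081, 0.2195]
ee_rot: [-1.058, 2.956, 0.0]
contact_force: [0.5, -0.9, 0.4]
finger_gap: -0.0001
```

```bash
python3 -m jog '{"twist":[[0,0,0],[0,0,0],[0,0,0],[0,0,0]],"translation":[[6,14,-20],[9,22,-50],[9,22,-80],[9,22,-80]],"gripper":[0,0,0,0]}'
python3 - <<'E'
from h import *
A=((.5483,.0486),.6878)
S=get_state();print(S["tool_pos"])
im=np.zeros((400,800,3),np.uint8)
for i,n in enumerate(("wrist","scene")):
    c=camera(n);I=c["img"].copy()
    for P,col in(([[-26,-18.5,34],[-26,18.5,34],[-26,18.5,72],[-26,-18.5,72]],(0,0,255)),([[-100,-36,0],[100,-36,0],[100,36,0],[-100,36,0]],(0,255,0))):
        cv2.polylines(I,[proj(c,T(*A,P)).round().astype(int)],True,col,1)
    if n=="wrist": im[:,:640]=I
    else: im[:330,640:]=cv2.resize(I[180:290,225:330],None,fx=3,fy=3)[:, :160] if 0 else cv2.resize(I[195:265,235:315],(160,140)).repeat(1,0)[:1]*0
    if n=="scene": cv2.imwrite("pics/sc1.png",cv2.resize(I[170:280,220:340],None,fx=5,fy=5))
cv2.imwrite("pics/wr1.png",im[:,:640])
E
```

```text
clock: 1.68
tool_pos: [0.5017, 0.0122, 0.132]
ee_rot: [1.055, -2.947, -0.004]
contact_force: [-0.7, 0.0, -0.5]
finger_gap: -0.0
[0.50174696 0.0121741  0.13196609]
```

View pics/wr1.png

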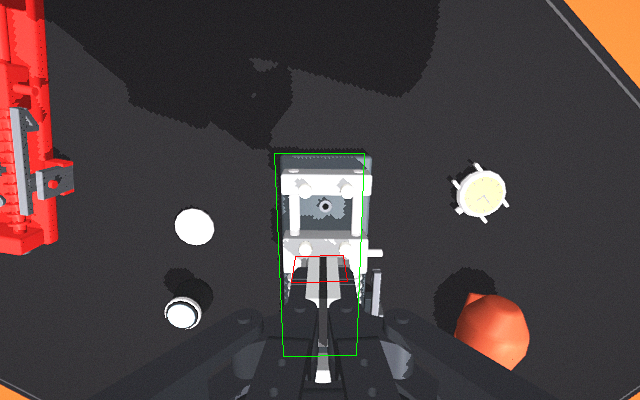

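View pics/sc1.png

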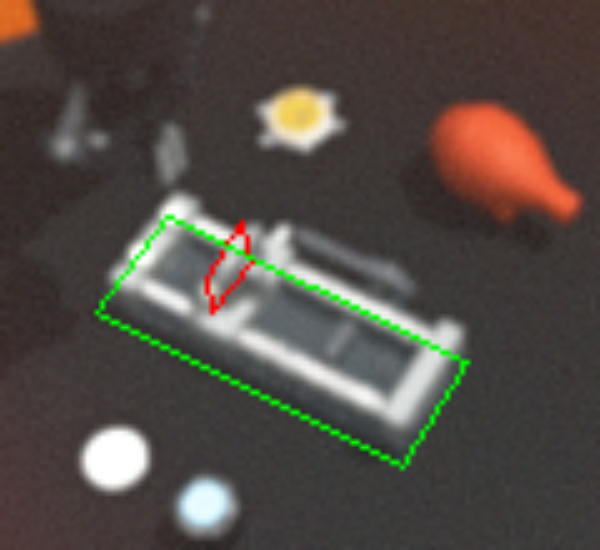

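The wrist view shows the holder about 4 mm further in its +y than my estimate, and the scene view leans the same way, so I'll correct by that. Gripper alignment is good. Now descending in front of the tab.

```bash
python3 -c "
from h import *;print(get_state()['tool_pos'])"
python3 -m jog '{"twist":[[0,0,0],[0,0,0],[0,0,0],[0,0,0],[0,0,0]],"translation":[[-2,3,-20],[-2,3,-40],[-2,3,-60],[-2,3,-75],[-2,3,-75]],"gripper":[0,0,0,0,0]}'
python3 -m jog '{"twist":[[0,0,0],[0,0,0]],"translation":[[0,0,0],[0,0,0]],"gripper":[0,0]}'
```

```text
[0.50467933 0.01129376 0.1391487 ]
clock: 2.2
tool_pos: [0.5026, 0.0143, 0.0636]
ee_rot: [1.056, -2.957, -0.001]
contact_force: [-0.3, 0.2, -0.1]
finger_gap: 0.0003
clock: 2.37
tool_pos: [0.5046, 0.0147, 0.0671]
ee_rot: [-1.056, 2.955, -0.001]
contact_force: [0.1, -0.1, 0.4]
finger_gap: -0.0
```

```bash
python3 -m jog '{"twist":[[0,0,0],[0,0,0],[0,0,0],[0,0,0],[0,0,0]],"translation":[[3,2.5,-3],[6,5,-3],[9,7.5,-3],[12.5,10,-3],[15.5,12.5,-3]],"gripper":[0,0,0,0,0]}'
python3 -m jog '{"twist":[[0,0,0],[0,0,0],[0,0,0],[0,0,0],[0,0,0]],"translation":[[3,2.5,0],[6,5,0],[8.5,7,0],[11.6,9.5,0],[11.6,9.5,0]],"gripper":[0,0,0,0,0]}'
```

```text
clock: 2.78
tool_pos: [0.5191, 0.0276, 0.0615]
ee_rot: [-1.058, 2.958, -0.0]
contact_force: [0.3, -0.3, -0.5]
finger_gap: -0.0
clock: 3.2
tool_pos: [0.5303, 0.0366, 0.0613]
ee_rot: [1.058, -2.957, 0.001]
contact_force: [-3.4, -2.4, 3.5]
finger_gap: -0.0002
```

Contact made (about 4 N, opposing the push). Continuing.

```bash
python3 -m jog '{"twist":[[0,0,0],[0,0,0],[0,0,0],[0,0,0],[0,0,0]],"translation":[[3,2.5,0],[6,5,0],[9,7.5,0],[12.4,10,0],[12.4,10,0]],"gripper":[0,0,0,0,0]}'
python3 -m jog '{"twist":[[0,0,0],[0,0,0],[0,0,0],[0,0,0]],"translation":[[2,1.6,0],[4,3.2,0],[6.2,5,0],[6.2,5,0]],"gripper":[0,0,0,0]}'
```

```text
clock: 3.62
tool_pos: [0.5425, 0.0464, 0.0612]
ee_rot: [1.057, -2.957, 0.001]
contact_force: [-3.9, -3.5, 3.5]
finger_gap: -0.0001
clock: 3.95
tool_pos: [0.5484, 0.0511, 0.0613]
ee_rot: [1.057, -2.956, 0.001]
contact_force: [-4.9, -3.4, 5.1]
finger_gap: 0.0
```

```bash
python3 -m jog '{"twist":[[0,0,0],[0,0,0],[0,0,0]],"translation":[[1.6,1.2,0],[3.1,2.5,0],[3.1,2.5,0]],"gripper":[0,0,0]}'
python3 -m jog '{"twist":[[0,0,0],[0,0,0],[0,0,0]],"translation":[[1,0.8,0],[1.6,1.3,0],[1.6,1.3,0]],"gripper":[0,0,0]}'
```

```text
clock: 4.2
tool_pos: [0.5513, 0.0535, 0.0612]
ee_rot: [1.057, -2.956, 0.001]
contact_force: [-5.5, -4.3, 4.3]
finger_gap: -0.0002
clock: 4.45
tool_pos: [0.5528, 0.0546, 0.0613]
ee_rot: [1.057, -2.956, 0.001]
contact_force: [-6.2, -4.5, 3.8]
finger_gap: 0.0
```

Force is about 7.7 N, still on the spring slope with no stop yet.

```bash
python3 -m jog '{"twist":[[0,0,0],[0,0,0],[0,0,0]],"translation":[[0.8,0.6,0],[1.6,1.3,0],[1.6,1.3,0]],"gripper":[0,0,0]}'
python3 -m jog '{"twist":[[0,0,0],[0,0,0],[0,0,0]],"translation":[[0.8,0.6,0],[1.6,1.3,0],[1.6,1.3,0]],"gripper":[0,0,0]}'
```

```text
clock: 4.7
tool_pos: [0.5537, 0.0554, 0.0613]
ee_rot: [1.056, -2.954, 0.002]
contact_force: [-9.3, -7.2, 7.5]
finger_gap: 0.0
clock: 4.95
tool_pos: [0.5539, 0.0555, 0.0613]
ee_rot: [1.054, -2.951, 0.004]
contact_force: [-15.7, -9.8, 10.8]
finger_gap: -0.0001
```

End stop reached: force jumped to about 18 N and motion stopped. Backing off, then up.

```bash
python3 -m jog '{"twist":[[0,0,0],[0,0,0],[0,0,0],[0,0,0],[0,0,0]],"translation":[[-5,-4,0],[-12,-9.7,0],[-20,-16.2,0],[-30,-24.3,0],[-38,-30.8,0]],"gripper":[0,0,0,0,0]}'
python3 -m jog '{"twist":[[0,0,0],[0,0,0],[0,0,0],[0,0,0],[0,0,0]],"translation":[[0,0,15],[0,0,40],[-10,-20,70],[-25,-50,90],[-40,-80,100]],"gripper":[0,0,0,0,0]}'
python3 -m jog '{"twist":[[0,0,0],[0,0,0],[0,0,0],[0,0,0],[0,0,0]],"translation":[[-12,-30,0],[-24,-60,0],[-36,-90,0],[-48,-120,0],[-48,-120,0]],"gripper":[0,0,0,0,0]}'
python3 - <<'E'
from h import *
A=((.5458,.0517),.6878)
out=[]
for n,(u,v) in(("top",(320,150)),("scene",(230,190))):
    c=camera(n);I=c["img"].copy()
    I=cv2.resize(I[v:v+90,u:u+95],None,fx=4,fy=4,interpolation=cv2.INTER_CUBIC)
    for dx,col in((0,(0,0,255)),(30,(0,255,0)),(44,(255,0,0))):
        q=(proj(c,T(*A,[[-26+dx,-18.5,72],[-26+dx,18.5,72],[-18+dx,18.5,72],[-18+dx,-18.5,72]]))-[u,v]+.5)*4
        cv2.polylines(I,[q.round().astype(int)],True,col,1)
    out.append(I)
cv2.imwrite("pics/end.png",np.hstack(out)); print(get_state()["contact_force"])
E
```

```text
clock: 5.37
tool_pos: [0.5183, 0.0274, 0.061]
ee_rot: [-1.058, 2.957, 0.002]
contact_force: [-0.2, -0.3, 0.8]
finger_gap: 0.0
clock: 5.78
tool_pos: [0.4794, -0.0528, 0.1646]
ee_rot: [-1.059, 2.952, -0.001]
contact_force: [1.2, -0.1, 0.5]
finger_gap: -0.0002
clock: 6.2
tool_pos: [0.4291, -0.1759, 0.1616]
ee_rot: [-1.052, 2.959, -0.001]
contact_force: [0.0, 0.3, 0.3]
finger_gap: -0.0001
[-0.39463242 -0.01698785 -0.82549191]
```

View pics/end.png

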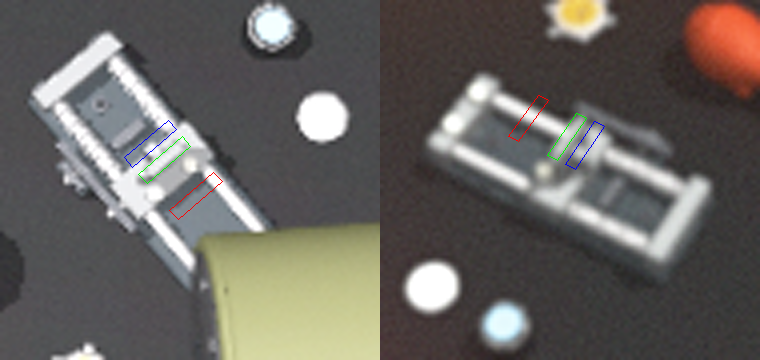

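The jaw rests on the green (0.030) outline in both views, and the bystanders look undisturbed. The arm is clear, so I'm handing in.

```bash
python3 -c "
from rig import sign_off;print(sign_off())"
```

```text
the job is handed in; nothing more can be done
None
```

The grey holder's jaw is open and latched on its catch, and I handed the job in at about 6.3 s. With the gripper closed, I pushed the tab along the holder's +x to the end stop. The push force rose to 7–8 N on the spring, then jumped to about 18 N as motion stopped. I then backed off and moved the arm clear.

- **Jaw position:** in the last top and scene pictures the tab sits on the outline for 0.030 m travel, not at closed or at the stop. This is a check by eye against the drawn outline, good to a few mm.
- **Robot contact:** the force was near zero after backing off and at the end, so the robot is touching nothing.
- **Bystanders:** nothing was touched on the way. The case back, loupe and blower look unmoved in the last pictures. The watch is only partly in those crops, and I did not measure any of them.
- **Disagreement between views:** my first pose from the top view disagreed with the wrist view by about 4 mm sideways and with the scene view by more. I moved the aim 4 mm sideways before the push.

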